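# Off-centre load check of a bench scale

## Task

Take the blue-handled test plunger out of the wooden stand, and with its rubber foot press gently down on the middle of the red spot on the scale's pan, plunger upright, until the needle stands in the green band of the dial; never drive the needle into the red band. Finish while still holding the plunger there with the needle in the green (do not let go or put it down). Leave the orange-handled driver, the brass weight, the can and the tape roll alone, and touch the scale with nothing but the plunger.

Things in the scene. Friction and masses are not known exactly. Their poses are not given: they have to be found in the camera images.
- plunger: Test plunger, 150 mm long, about 110 g, upright in one socket of the stand (leans 2 degrees at most, any yaw). Origin: centre of the foot's underside; z runs up to the handle. Black rubber foot and steel shaft 16 mm diameter to 84 mm; collar 30 mm diameter, 84-88 mm; blue square handle 22 x 22 mm, 88-150 mm, flat sides facing its x and y axes.
- driver: Bystander: nut driver of exactly the same shape and size as the plunger but with an orange handle and dark shaft, standing in the other socket, 100 mm away. Origin at its foot.
- stand: Fixed wooden block 60 x 180 x 60 mm (x, y, z), origin under its centre. Two round sockets in the top, 18 mm across, 45 mm deep (floor 15 mm above the bench), 50 mm either side of the centre along its y axis; either may hold the plunger. Tools come straight up out of it; in it their handle tops are 165 mm above the bench.
- scale: Fixed bench scale: green housing, top at 55 mm, 200 mm wide along its y. Origin on the bench below the centre of the pan; the housing reaches 100 mm to the -x side and 220 mm to the +x side. The flat white dial (94 mm across) lies on top, centred 157 mm from the origin along +x.
- pan (a joint): Round aluminium weighing pan, 180 mm diameter, top 86 mm above the bench when empty. Value: how far it has sunk, m, 0 to 0.024. It stays level and sinks straight down on a spring of 600 N/m (10 mm takes about 6 N) and springs back. Dial's green band: 0.007 to 0.015; red band: from 0.019.
- needle (a joint): Black needle of the dial, rad, clockwise from above, 0 when unloaded; geared to the pan at 0.2 rad per mm. Green band 1.4 to 3.0 rad, red band 3.8 to 4.8 rad. The middle of the green band lies on the scale's +x side of the dial.
- spot (a point): Centre of the round red spot (30 mm diameter, with a white rim to 38 mm) stuck on the top of the pan, 58 mm from the pan's centre in any direction; this point lies on the pan's top face and sinks with it.
- weight: Bystander: brass weight, 44 mm diameter, 58 mm high, 0.5 kg, loose on the bench. Origin at its underside.
- can: Bystander: can with a yellow band, 100 mm diameter, 120 mm high, loose on the bench. Origin at its underside.
- tape: Bystander: yellow tape roll lying flat, 80 mm diameter, 30 mm high, loose on the bench. Origin at its underside.
Mind the look-alikes: they are no part of the job. There is more than one size of the plunger; the job needs the largest.

How it is judged:
By the outcome, as a careful person would: the job done as asked, in the order asked, and still so for the second after the job is handed in, while the arm keeps its last pose, push and grip.
It also fails if it takes over 48 s, if anything falls off the work surface, if the arm or the gripper's body presses on something with over 40 N, if the wrist force passes 120 N, or if a joint passes its speed limit or range.

## Robot

A 7-joint arm with a two-finger parallel gripper is mounted at the origin on the work surface. World frame = base frame: x ahead of the robot, y to its left, z up, the work surface at z = 0. Lengths are in m, angles in rad, forces in N, time in s.
With the tool pointing down it reaches from about 0.425 to 0.875 m from the base axis. Payload 4.7 kg.
Tool frame: the origin (TCP) lies midway between the tips of the shut fingers; the grasp point (between the pads) lies 19 mm behind it; z points along the fingers, y is the line along which they close (so a half turn about z gives the same grasp; the last joint's range is limited). The gripper opens to 87 mm and grips with 3 to 60 N. Pads are 19 mm wide; open, the fingers measure 117 mm over their backs; the gripper's body (75 mm by 190 mm) begins 51 mm behind the grasp point.
Start: joints at [1.332, 0.321, -0.07, 1.45, 0.023, 1.371, -0.057], TCP at [0.163, -0.629, 0.223] pointing down, gripper open.
Joint ranges: [-2.86, 2.86], [-0.3, 2.09], [-1.38, 1.24], [0.06, 2.45], [-1.56, 4.7], [0.09, 2.05], [-2.69, 2.69]. Speed limits (rad/s): [2.57, 2.57, 3.14, 3.14, 3.14, 3.14, 3.14].

## Interface

Orientations are given as a rotation vector (axis times angle).
In Python, from bench import ctrl gives the robot as it stands. The module is installed in compiled form; this text tells all that it offers.
- The arm moves only by the shell command python3 -m handwheel 'ROWS' [FORCE]. ROWS is JSON, a list of rows, each a list of 7 numbers: the finger opening in m, from 0 to 0.087, then the shift along the tool's x, y, z in m, then the turn, a rotation vector about the tool's x, y, z in degrees. A call has 1 to 12 rows; each row shifts and turns the commanded pose from where the row before left it, along the tool's axes as they then stand; what a row does not reach is not made up. A row lasts 1/8 s, in which the tool goes at most 62.5 mm and 10.7 degrees, less where a joint would pass 70% of its speed; a pose out of reach is approached as far as the arm can. A call is refused whole if a number of a shift passes 0.0625 or a number of a turn 10.7, either way. A call with a gripper value outside its range is refused whole. The fingers move at their own pace and stop on an object; FORCE is the grip in N (left out, the last holds). Time passes only in rows, so rows that do not move let the fingers close. It gives the time, the measured TCP pose, the force, the opening and the grip force at its end, in the units of the state.
- ctrl.get_state(): the state, without advancing time (a new reading comes with each control period).
- ctrl.get_image(name): name is "side" or "top"; returns (picture, depth): 420x560x3 uint8, blue, green, red; 420x560 float32, m along the optical axis (not along the pixel's ray), 0 where there is no reading.
- ctrl.camera_info(name): a dict with "intrinsics" (3x3 intrinsics, pixels), "R" (3x3) and "t" (3): a world point X has camera coordinates R X + t. Camera axes: x right, y down, z forward; pixel columns grow to the right and rows downward; lengths in m; the calibration is good to about 2 mm. A picture is of the moment at which its call begins. camera_info takes no time and is no camera call.
- ctrl.close_job(): hands the job in; it is judged then, once.
The state is a dict: "time": time; "joint_positions": joint angles; "qd": joint speeds; "joint_torque": joint torques, N m; "position": TCP position; "tool_rot": TCP orientation; "ft_force": force on the tool from outside, world axes, zero at the start; "torque": the same for the moment, N m; "grip_width": opening from 0.0 (shut) to 1.0 (fully open); "grip_force": force on a finger pad.
Only numpy, scipy, OpenCV 4.12 (cv2) and the standard library are available. Lean on these libraries where they do the work, as an engineer would, in place of code of your own. Each camera call takes 0.05 s, during which the arm holds its last target. There are 200 camera calls.

## Working session

There is one attempt and no reset: what is moved stays moved. The work goes in short steps, Python scripts to look and compute and a shell command to move; the robot and the scene stay as the last step left them, time stands still between calls to the robot, and variables do not carry over. Pictures are saved under pics/ and viewed, at most 10 in all, crops included, and the job is handed in when it is done.

```bash
mkdir -p pics; cat > h.py <<'E'
import numpy as np, cv2
from bench import ctrl
def cam(n):
    c=ctrl.camera_info(n); return np.array(c["intrinsics"]),np.array(c["R"]),np.array(c["t"])
def ray(n,u,v,z):
    K,R,t=cam(n); d=R.T@np.linalg.inv(K)@[u,v,1]; o=-R.T@t
    return o+d*(z-o[2])/d[2]
def cloud(n,dep):
    K,R,t=cam(n); v,u=np.indices(dep.shape); p=np.stack([u,v,np.ones_like(u)],-1)@np.linalg.inv(K).T*dep[...,None]
    return (p-t)@R
def proj(n,X):
    K,R,t=cam(n); p=K@(R@np.array(X)+t); return p[:2]/p[2]
E
python3 - <<'E'
from h import *
s=ctrl.get_state(); print({k:np.round(v,3).tolist() for k,v in s.items()})
for n in("top","side"):
    i,d=ctrl.get_image(n); cv2.imwrite(f"pics/{n}0.png",i); np.save(f"{n}0.npy",d); K,R,t=cam(n); print(n,(-R.T@t).round(3),R[2].round(2))
E
```

```text
{'time': 0.0, 'joint_positions': [1.332, 0.322, -0.07, 1.452, 0.023, 1.371, -0.057], 'qd': [0.001, 0.0, 0.001, -0.002, -0.001, 0.0, -0.001], 'joint_torque': [-0.001, -49.13, -0.404, -31.254, -0.064, 0.044, 0.0], 'position': [0.162, -0.629, 0.221], 'tool_rot': [-3.115, -0.396, 0.001], 'ft_force': [-0.075, 0.335, 0.094], 'torque': [0.035, 0.012, 0.06], 'grip_force': 0.0, 'grip_width': 0.999}
top [ 0.417 -0.056  1.087] [ 0.15  0.02 -0.99]
side [ 0.319 -0.884  0.793] [ 0.2   0.76 -0.62]
```

View pics/top0.png

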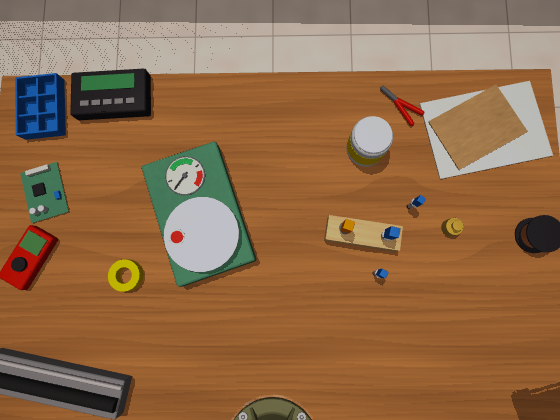

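View pics/side0.png

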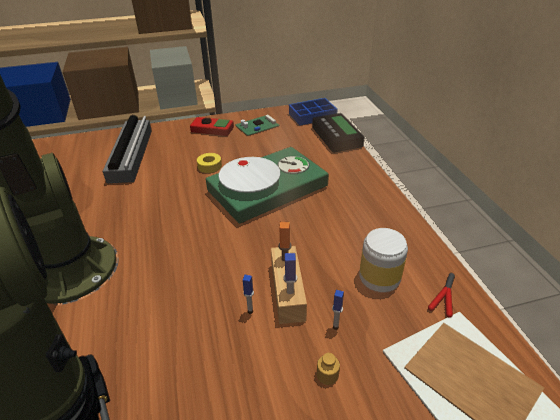

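Candidates for the plunger in the top view are the blue handle in the stand (391,233), the small blue ones at (417,202) and (381,273), and the orange driver (347,226). I choose the one in the stand because it should be the largest, with its top at 165 mm. The scale's pan is at (201,234), its red spot at (177,237) and the dial at (185,176). Next I measure these and check the choice in a close crop.

```bash
cat > m.py <<'E'
from h import *
i=cv2.imread("pics/top0.png"); d=np.load("top0.npy"); P=cloud("top",d)
hsv=cv2.cvtColor(i,cv2.COLOR_BGR2HSV); H,S,V=cv2.split(hsv)
def comps(m,lo=30):
    n,l,st,c=cv2.connectedComponentsWithStats(m.astype(np.uint8)); return [(l==k,c[k]) for k in range(1,n) if st[k,4]>=lo]
for m,c in comps((H>100)&(H<125)&(S>140)&(V>60)):
    z=P[m][:,2]; zt=np.percentile(z,90); mt=m&(P[...,2]>zt-.008); print("blue",c.round(),m.sum(),"ztop",zt.round(3),P[mt].mean(0).round(4),"rect",cv2.minAreaRect(P[mt][:,:2].astype(np.float32)*1000))
for m,c in comps((H>8)&(H<20)&(S>215)&(V>150)):
    z=P[m][:,2]; zt=np.percentile(z,90); mt=m&(P[...,2]>zt-.008); print("orange",c.round(),m.sum(),zt.round(3),P[mt].mean(0).round(4))
for m,c in comps(((H<6)|(H>174))&(S>150)&(V>100)): 
    print("red",c.round(1),m.sum(),"z",np.median(P[m][:,2]).round(4),"ray86",ray("top",*c,.086).round(4))
yx=(P[...,0]>.3)&(P[...,1]<.35)&(P[...,1]>0)
m=(S<40)&(V>150)&(P[...,2]>.076)&(P[...,2]<.1)&yx
m=max(comps(m),key=lambda q:q[0].sum())[0]
h,_=cv2.findContours(m.astype(np.uint8),0,1); h=max(h,key=cv2.contourArea)
q=np.array([ray("top",*p[0],.086)[:2] for p in h])*1000; print("pan z",np.median(P[m][:,2]).round(4),cv2.fitEllipse(q.astype(np.float32)),cv2.minEnclosingCircle(q.astype(np.float32)))
# stand top
m=(P[...,2]>.05)&(P[...,2]<.068)&(P[...,1]<-.15)&(P[...,1]>-.5)&(H<25)&(P[...,0]<.6)
m=max(comps(m),key=lambda q:q[0].sum())[0]
print("stand",np.median(P[m][:,2]).round(4),cv2.minAreaRect(P[m][:,:2].astype(np.float32)*1000))
c=i[150:310,300:500]; cv2.imwrite("pics/crop0.png",cv2.resize(c,None,fx=4,fy=3.75,interpolation=cv2.INTER_CUBIC)[:600])
E
python3 m.py
```

```text
blue [ 40. 107.] 2570 ztop 0.038 [0.8417 0.6086 0.0525] rect ((627.3157348632812, 348.1363220214844), (892.7080078125, 186.487060546875), 50.737548828125)
blue [ 57. 194.] 44 ztop 0.016 [0.6076 0.5462 0.0385] rect ((511.8497314453125, 258.8375244140625), (658.2212524414062, 19.490116119384766), 71.5656967163086)
blue [419. 201.] 89 ztop 0.113 [ 0.5767 -0.3479  0.1108] rect ((576.8605346679688, -348.2672119140625), (15.471552848815918, 15.93583869934082), 53.87235641479492)
blue [392. 233.] 158 ztop 0.165 [ 0.4972 -0.2713  0.1634] rect ((497.1239013671875, -271.86090087890625), (21.88443374633789, 20.374128341674805), 79.27021026611328)
blue [382. 273.] 74 ztop 0.112 [ 0.4082 -0.2548  0.1099] rect ((408.2041320800781, -255.1197052001953), (15.54292106628418, 15.20288372039795), 61.85977554321289)
red [406.9 109.2] 275 z 0.012 ray86 [ 0.8053 -0.3334  0.086 ]
red [198.4 177.7] 74 z 0.0563 ray86 [0.6376 0.1762 0.086 ]
red [ 23.4 261. ] 1091 z 0.0307 ray86 [0.4394 0.587  0.086 ]
red [176.5 236.5] 115 z 0.0858 ray86 [0.4955 0.2246 0.086 ]
pan z 0.0847 ((502.5975036621094, 167.0596923828125), (175.8291473388672, 176.2484130859375), 112.44898986816406) ((502.7591247558594, 166.84181213378906), 89.39701843261719)
stand 0.0584 ((504.6050720214844, -229.80422973632812), (166.75442504882812, 60.336448669433594), 80.70600128173828)
```

View pics/crop0.png

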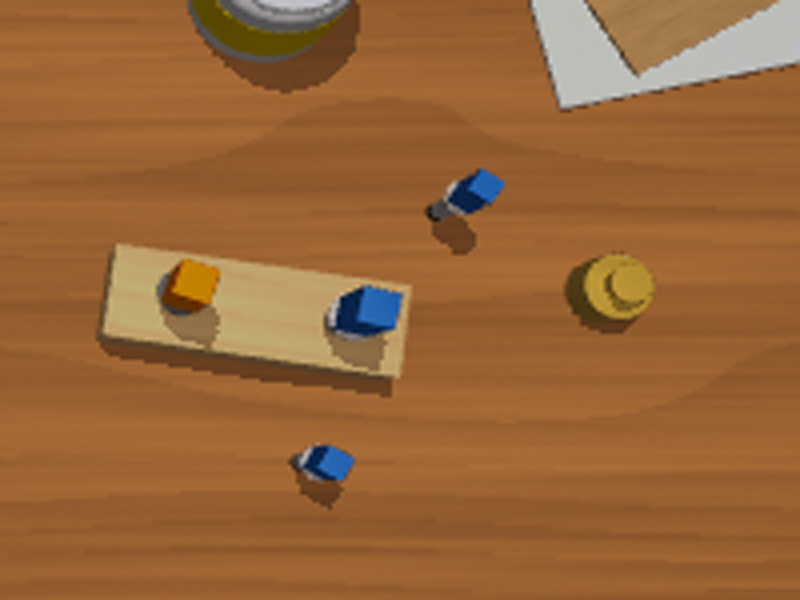

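The crop shows the big blue handle in the stand at crop (378,308), with its top at 165 mm. The look-alikes are at 112 mm, so the choice stands. The spot is 58 mm from the pan's centre, as it should be. Next I refine the handle's yaw and top position.

```bash
cat > y.py <<'E'
from h import *
i=cv2.imread("pics/top0.png"); hsv=cv2.cvtColor(i,cv2.COLOR_BGR2HSV); H,S,V=cv2.split(hsv)
w=np.s_[215:250,375:408]; b=(H>100)&(H<125)&(S>140); m=np.zeros(H.shape,np.uint8); m[w]=(b&(V>140))[w]
print(m.sum(), np.unique(V[w][b[w]]//20*20,return_counts=True))
h,_=cv2.findContours(m,0,1); h=max(h,key=cv2.contourArea)
q=np.array([ray("top",*p[0],.165)[:2] for p in h],np.float32)*1000
print(cv2.minAreaRect(q), q.mean(0), cv2.moments(m,True)['m00'])
yx=np.argwhere(m); print("centroid",ray("top",*yx.mean(0)[::-1],.165).round(4), "stand-socket expect", )
i2=cv2.imread("pics/side0.png"); hsv=cv2.cvtColor(i2,cv2.COLOR_BGR2HSV); H,S,V=cv2.split(hsv)
print("side proj of top:",proj("side",[.497,-.272,.165]).round(1)); b=(H>100)&(H<125)&(S>140); n=np.zeros(H.shape,np.uint8); n[245:285,280:302]=b[245:285,280:302]
yx=np.argwhere(n); print(yx.min(0),yx.max(0)); print(np.unique(V[n>0]//20*20,return_counts=True))
u=cv2.resize(i[215:250,375:408],None,fx=8,fy=8,interpolation=0); v=cv2.resize(i2[245:295,270:310],None,fx=8,fy=8,interpolation=0)
o=np.zeros((400,600,3),np.uint8); o[:280,:264]=u; o[:400,270:590]=v; cv2.imwrite("pics/c1.png",o)
E
python3 y.py
```

```text
87 (array([ 40,  60,  80, 100, 120, 140, 160, 180], dtype=uint8), array([ 1, 64,  2,  3,  2,  3, 77,  7]))
((497.4508972167969, -271.4375), (20.395462036132812, 19.709186553955078), 78.1908950805664) [ 497.6239  -271.82315] 87.0
centroid [ 0.4976 -0.2716  0.165 ] stand-socket expect
side proj of top: [290.  254.5]
[253 285] [260 294]
(array([120, 140, 160], dtype=uint8), array([ 1,  9, 51]))
```

View pics/c1.png

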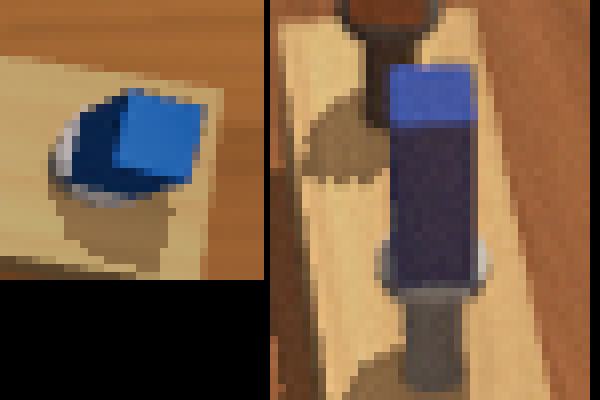

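The crop shows a square handle top, with one flat axis at a yaw of about 78.5° and its centre at (0.4975, -0.2716). The side view agrees. I raise the tool, turn it and cross over.

```bash
python3 -m handwheel '[[0.06,0,0,-0.03,0,0,8.7],[0.06,0,0,-0.03,0,0,8.7],[0.06,0,0,-0.03,0,0,8.6]]' 40; python3 -m handwheel '[[0.06,0.0258,-0.0417,0,0,0,0],[0.06,0.0258,-0.0417,0,0,0,0],[0.06,0.0258,-0.0417,0,0,0,0],[0.06,0.0258,-0.0417,0,0,0,0],[0.06,0.0258,-0.0417,0,0,0,0],[0.06,0.0258,-0.0417,0,0,0,0],[0.06,0.0258,-0.0417,0,0,0,0],[0.06,0.0258,-0.0417,0,0,0,0],[0.06,0.0258,-0.0417,0,0,0,0],[0.06,0.0258,-0.0417,0,0,0,0],[0.06,0,0,0,0,0,0],[0.06,0,0,0,0,0,0]]'
cat > off.py <<'E'
import sys
from h import *
from scipy.spatial.transform import Rotation as Ro
s=ctrl.get_state(); R=Ro.from_rotvec(s["tool_rot"]).as_matrix(); p=np.array(s["position"])
g=np.array([float(a) for a in sys.argv[1:4]])
print("pos",p.round(4),"R",R.round(3).tolist(),"yaw y",np.degrees(np.arctan2(-R[1,1],-R[0,1])).round(2),"tool move mm",(R.T@(g-p)*1000).round(1),"F",np.round(s["ft_force"],2),"t",s["time"])
E
python3 off.py .4975 -.2716 .116
```

```text
time: 0.48
position: [0.1625, -0.6291, 0.3128]
tool_rot: [-3.124, 0.323, 0.001]
ft_force: [0.1, -0.2, 0.6]
grip_width: 0.754
grip_force: 0.0
time: 1.98
position: [0.4981, -0.2727, 0.3121]
tool_rot: [3.125, -0.315, -0.002]
ft_force: [0.9, -0.9, 0.0]
grip_width: 0.689
grip_force: 0.0
pos [ 0.4981 -0.2727  0.3121] R [[0.98, -0.2, -0.001], [-0.2, -0.98, -0.0], [-0.001, 0.001, -1.0]] yaw y 78.48 tool move mm [ -0.6  -1.  196.1] F [ 0.93 -0.95  0.01] t 1.975
```

```bash
python3 -m handwheel '[[0.06,-0.0006,-0.001,0.03,0,0,0],[0.06,0,0,0.03,0,0,0],[0.06,0,0,0.03,0,0,0],[0.06,0,0,0.03,0,0,0],[0.06,0,0,0.03,0,0,0],[0.06,0,0,0.026,0,0,0],[0.06,0,0,0.02,0,0,0],[0.06,0,0,0,0,0,0]]'; python3 -m handwheel '[[0.0,0,0,0,0,0,0],[0,0,0,0,0,0,0],[0,0,0,0,0,0,0],[0,0,0,0,0,0,0],[0,0,0,0,0,0,0],[0,0,0,0,0,0,0],[0,0,0,0,0,0,0]]' 40; python3 off.py .4975 -.2716 .116
```

```text
time: 2.98
position: [0.4958, -0.2723, 0.1148]
tool_rot: [-3.124, 0.32, 0.006]
ft_force: [-0.5, 0.2, 0.3]
grip_width: 0.691
grip_force: 0.0
time: 3.85
position: [0.498, -0.2727, 0.1167]
tool_rot: [3.124, -0.316, 0.001]
ft_force: [-0.6, -5.1, -1.2]
grip_width: 0.25
grip_force: 39.9
pos [ 0.498  -0.2727  0.1167] R [[0.98, -0.2, 0.0], [-0.2, -0.98, -0.002], [0.001, 0.002, -1.0]] yaw y 78.44 tool move mm [-0.7 -1.   0.7] F [-0.56 -5.13 -1.17] t 3.85
```

```bash
python3 -m handwheel '[[0,0,0,-0.01,0,0,0],[0,0,0,-0.02,0,0,0],[0,0,0,-0.02,0,0,0],[0,0,0,-0.02,0,0,0],[0,0,0,-0.025,0,0,0],[0,0,0,-0.025,0,0,0],[0,0,0,-0.025,0,0,0],[0,0,0,-0.025,0,0,0],[0,0,0,-0.02,0,0,0],[0,0,0,0,0,0,0],[0,0,0,0,0,0,0]]' 50; python3 - <<'E'
from h import *
i,d=ctrl.get_image("side"); cv2.imwrite("pics/side1.png",i); np.save("side1.npy",d)
j,_=ctrl.get_image("top"); cv2.imwrite("pics/top1.png",j)
s=ctrl.get_state(); p=s["position"]; print(np.round(p,4), np.round(s["ft_force"],2))
c=proj("side",[p[0],p[1],p[2]-.06]).round().astype(int); print(c)
k=i[max(c[1]-90,0):c[1]+90,c[0]-90:c[0]+90]; cv2.imwrite("pics/c2.png",cv2.resize(k,(600,600*k.shape[0]//k.shape[1])))
E
python3 off.py .4955 .2246 .31
```

```text
time: 5.22
position: [0.4979, -0.2702, 0.3052]
tool_rot: [-3.124, 0.314, 0.003]
ft_force: [-0.3, -0.5, -1.4]
grip_width: 0.255
grip_force: 49.9
[ 0.4977 -0.2705  0.305 ] [ 0.09 -0.78 -1.11]
[290 224]
pos [ 0.4977 -0.2705  0.305 ] R [[0.98, -0.199, -0.002], [-0.199, -0.98, 0.002], [-0.002, -0.001, -1.0]] yaw y 78.51 tool move mm [-100.8 -484.7   -4.1] F [ 0.09 -0.78 -1.11] t 5.325
```

View pics/c2.png

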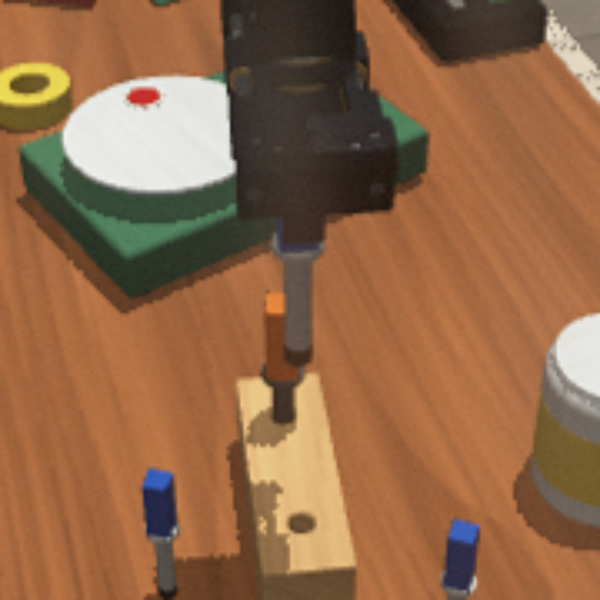

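The crop shows the plunger held upright and out of the stand, foot at crop (297,355), well above the driver (275,340). I carry it over to the spot.

```bash
python3 -m handwheel '[[0,-0.0051,-0.0245,0,0,0,0],[0,-0.0091,-0.0435,0,0,0,0],[0,-0.0101,-0.0485,0,0,0,0],[0,-0.0101,-0.0485,0,0,0,0],[0,-0.0101,-0.0485,0,0,0,0],[0,-0.0101,-0.0485,0,0,0,0],[0,-0.0101,-0.0485,0,0,0,0],[0,-0.0101,-0.0485,0,0,0,0],[0,-0.0101,-0.0485,0,0,0,0],[0,-0.0091,-0.0435,0,0,0,0],[0,-0.0071,-0.0342,0,0,0,0]]'; python3 -m handwheel '[[0,0,0,0,0,0,0],[0,0,0,0,0,0,0],[0,0,0,0,0,0,0]]';python3 off.py .4955 .2246 .23
```

```text
time: 6.7
position: [0.494, 0.2279, 0.3063]
tool_rot: [-3.126, 0.31, 0.001]
ft_force: [0.4, -0.9, -1.2]
grip_width: 0.248
grip_force: 49.9
time: 7.08
position: [0.4961, 0.2232, 0.3063]
tool_rot: [3.124, -0.318, -0.0]
ft_force: [0.2, 0.2, -1.1]
grip_width: 0.249
grip_force: 49.9
pos [0.4961 0.2232 0.3063] R [[0.979, -0.202, -0.0], [-0.202, -0.979, -0.001], [0.0, 0.001, -1.0]] yaw y 78.37 tool move mm [-0.9 -1.3 76.3] F [ 0.15  0.23 -1.12] t 7.075
```

```bash
python3 -m handwheel '[[0,-0.0009,-0.0013,0.01,0,0,0],[0,0,0,0.02,0,0,0],[0,0,0,0.02,0,0,0],[0,0,0,0.02,0,0,0],[0,0,0,0.01,0,0,0],[0,0,0,0,0,0,0],[0,0,0,0,0,0,0]]'; python3 - <<'E'
from h import *
i,d=ctrl.get_image("side"); cv2.imwrite("pics/side2.png",i); np.save("side2.npy",d)
j,e=ctrl.get_image("top"); cv2.imwrite("pics/top2.png",j)
s=ctrl.get_state(); p=s["position"]; print(np.round(p,4))
a=proj("side",[p[0],p[1],p[2]-.1]).round().astype(int); b=proj("top",[p[0],p[1],p[2]-.1]).round().astype(int); print(a,b)
k=cv2.resize(i[a[1]-50:a[1]+30,a[0]-40:a[0]+40],(400,400),interpolation=0); l=cv2.resize(j[b[1]-50:b[1]+50,b[0]-50:b[0]+50],(400,400),interpolation=0)
cv2.imwrite("pics/c3.png",np.hstack([k,l]))
E
```

```text
time: 7.95
position: [0.4958, 0.2261, 0.2272]
tool_rot: [-3.125, 0.315, -0.002]
ft_force: [1.6, -0.2, -0.8]
grip_width: 0.249
grip_force: 49.9
[0.4958 0.2261 0.2273]
[242 150] [171 235]
```

View pics/c3.png

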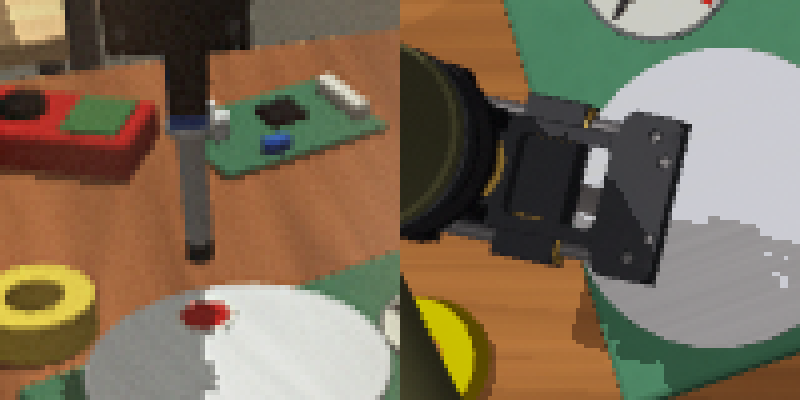

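The side crop shows the foot hanging at crop (200,258), above the spot (205,315). The top view of it is blocked by the wrist. The shaft may lean slightly, so I measure its axis from side depth and check the spot in the side view.

```bash
cat > ax.py <<'E'
import sys
from h import *
from scipy.optimize import least_squares
def axis(name):
    i=cv2.imread(f"pics/{name}.png"); d=np.load(f"{name}.npy"); P=cloud("side",d); p=np.array(ctrl.get_state()["position"])
    q=P-p; z0=-.101
    hsv=cv2.cvtColor(i,cv2.COLOR_BGR2HSV)
    m=(np.abs(q[...,0])<.025)&(np.abs(q[...,1])<.025)&(q[...,2]>z0+.006)&(q[...,2]<z0+.078)
    k=cv2.inRange(i,0,0) if 0 else m
    X=q[m]; print("n",len(X),"zlow",q[(np.abs(q[...,0])<.02)&(np.abs(q[...,1])<.02)&(q[...,2]>z0-.012)&(q[...,2]<0)][:,2].min().round(4))
    f=lambda a:np.hypot(X[:,0]-a[0]-a[2]*(X[:,2]-z0),X[:,1]-a[1]-a[3]*(X[:,2]-z0))-.008
    r=least_squares(f,[0,0,0,0],loss="soft_l1",f_scale=.002); a=r.x
    print("foot xy",(p[:2]+a[:2]).round(4),"rel TCP mm",(a[:2]*1000).round(1),"lean deg (up, x,y)",np.degrees(a[2:]).round(2),"res mm",(np.abs(r.fun).mean()*1000).round(2))
    # image based: edges midline of shaft rows vs projected vertical
    R=[]
    for v in np.unique(np.argwhere(m)[:,0]):
        u=np.where(m[v])[0]; R.append((v,(u.min()+u.max())/2,len(u)))
    R=np.array(R); R=R[R[:,2]<=np.median(R[:,2])+1]; print("mid slope px/row",np.polyfit(R[:,0],R[:,1],1).round(4))
    A=proj("side",p+[0,0,-.1]);B=proj("side",p+[0,0,-.03]); print("vertical slope",((A-B)[0]/(A-B)[1]).round(4),"TCP line u at v",A.round(2), "meas u",np.polyval(np.polyfit(R[:,0],R[:,1],1),A[1]).round(2),"px/m",(cam("side")[0][0,0]/np.median(d[m])).round(0))
    H,S,V=cv2.split(hsv); r=((H<6)|(H>174))&(S>140)&(V>80)&(np.hypot(P[...,0]-.4955,P[...,1]-.2246)<.03)
    n,l,st,c=cv2.connectedComponentsWithStats(r.astype(np.uint8)); b=1+st[1:,4].argmax(); print("spot side",c[b].round(1),st[b,4],ray("side",*c[b],.086).round(4),"z",np.median(P[l==b][:,2]).round(4),"cloud mean",P[l==b].mean(0).round(4))
axis(sys.argv[1])
E
python3 ax.py side2; python3 off.py .4955 .2246 .18
```

```text
n 119 zlow -0.1033
foot xy [0.4949 0.2257] rel TCP mm [-0.9 -0.4] lean deg (up, x,y) [-0.82 -0.26] res mm 1.35
mid slope px/row [8.220000e-02 2.293713e+02]
vertical slope 0.0825 TCP line u at v [242.14 149.55] meas u 241.66 px/m 347.0
spot side [242.6 162.5] 33 [0.4932 0.2206 0.086 ] z 0.086 cloud mean [0.4933 0.2208 0.0859]
pos [0.4958 0.2261 0.2273] R [[0.98, -0.2, 0.001], [-0.2, -0.98, 0.0], [0.001, -0.001, -1.0]] yaw y 78.48 tool move mm [-0.1  1.6 47.3] F [-0.72  0.01 -2.05] t 8.05
```

```bash
python3 - <<'E'
from h import *
for n,f in(("side","side0"),("side","side1"),("top","top0"),("top","top1")):
    i=cv2.imread(f"pics/{f}.png"); H,S,V=cv2.split(cv2.cvtColor(i,cv2.COLOR_BGR2HSV))
    c=proj(n,[.4955,.2246,.086]).round().astype(int)
    m=np.zeros(H.shape,np.uint8); w=np.s_[c[1]-14:c[1]+15,c[0]-14:c[0]+15]; r=(((H<8)|(H>172))&(S>110))[w]
    m[w]=r; h=max(cv2.findContours(m,0,1)[0],key=cv2.contourArea); mk=cv2.drawContours(np.zeros_like(m),[h],0,1,-1)
    q=np.argwhere(mk)[:,::-1]; W=np.array([ray(n,*p,.086)[:2] for p in q]); print(f,len(q),"spot",W.mean(0).round(4),"extent mm",(np.ptp(W,axis=0)*1000).round(0))
    # pan centre: bright/gray low-sat disc
    p=(np.median(ray(n,*c,.086)),)
    g=((S<45)&(V>90)).astype(np.uint8)|mk
    cc=proj(n,[.5026,.167,.086]).round().astype(int); l=cv2.connectedComponents(g)[1]
    if l[cc[1],cc[0]]==0: print("pan occl"); continue
    h=max(cv2.findContours((l==l[cc[1],cc[0]]).astype(np.uint8),0,1)[0],key=cv2.contourArea)
    q=np.array([ray(n,*x,.086)[:2] for x in cv2.convexHull(h)[:,0]],np.float32)*1000; print("   pan",np.round(cv2.minEnclosingCircle(q)[0],1),round(cv2.minEnclosingCircle(q)[1],1))
E
```

```text
side0 38 spot [0.4927 0.2201] extent mm [27. 25.]
   pan [546.1 158.1] 136.0
side1 37 spot [0.4925 0.2204] extent mm [27. 25.]
   pan [500.8 159.8] 91.7
top0 118 spot [0.4955 0.2247] extent mm [26. 27.]
   pan [502.3 166.7] 89.7
top1 118 spot [0.4955 0.2247] extent mm [26. 27.]
   pan [502.3 166.7] 89.7
```

```bash
python3 -m handwheel '[[0,0,0.003,0,0,0,0],[0,0,0,0.01,0,0,0],[0,0,0,0.01,0,0,0],[0,0,0,0.008,0,0,0],[0,0,0,0.004,0,0,0],[0,0,0,0,0,0,0],[0,0,0,0,0,0,0]]'; python3 off.py .495 .222 .188;  python3 -m handwheel '[[0,0,0,0.003,0,0,0],[0,0,0,0.003,0,0,0],[0,0,0,0,0,0,0],[0,0,0,0,0,0,0]]'; python3 off.py .495 .222 .177;  python3 - <<'E'
from h import *
i,d=ctrl.get_image("side"); cv2.imwrite("pics/side3.png",i); np.save("side3.npy",d)
cv2.imwrite("pics/c4.png",cv2.resize(i[110:200,190:340],(800,480),interpolation=cv2.INTER_CUBIC))
E
python3 ax.py side3
```

```text
time: 8.93
position: [0.495, 0.2232, 0.1948]
tool_rot: [-3.126, 0.315, -0.001]
ft_force: [-0.4, -0.2, -1.4]
grip_width: 0.254
grip_force: 49.9
pos [0.495  0.2232 0.1948] R [[0.98, -0.199, 0.0], [-0.199, -0.98, 0.0], [0.0, -0.0, -1.0]] yaw y 78.49 tool move mm [0.3 1.1 6.8] F [-0.42 -0.16 -1.36] t 8.925
time: 9.43
position: [0.4948, 0.223, 0.1885]
tool_rot: [3.126, -0.315, -0.0]
ft_force: [0.9, -0.6, -1.0]
grip_width: 0.249
grip_force: 49.9
pos [0.4948 0.223  0.1885] R [[0.98, -0.2, -0.0], [-0.2, -0.98, -0.0], [-0.0, 0.0, -1.0]] yaw y 78.48 tool move mm [ 0.4  0.9 11.5] F [ 0.86 -0.59 -0.95] t 9.425
n 111 zlow -0.1061
foot xy [0.4925 0.2208] rel TCP mm [-2.4 -2.2] lean deg (up, x,y) [1.13 1.83] res mm 1.38
mid slope px/row [7.810000e-02 2.297342e+02]
vertical slope 0.0827 TCP line u at v [242.94 161.29] meas u 242.32 px/m 341.0
spot side [245.5 162.9] 8 [0.5011 0.2161 0.086 ] z 0.0857 cloud mean [0.5012 0.2168 0.0856]
```

View pics/c4.png

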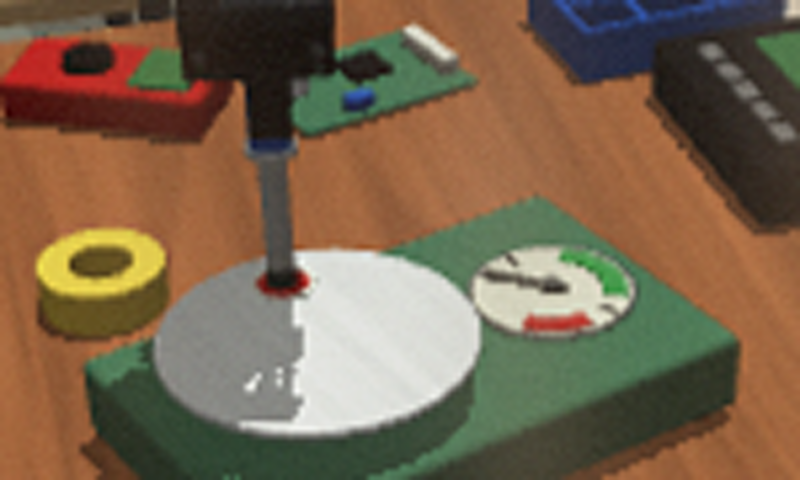

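The crop shows the foot at (283,283), centred on the red spot and about touching, with the needle unloaded. Now I press in small steps.

```bash
python3 -m handwheel '[[0,0,0,0.0015,0,0,0],[0,0,0,0.0015,0,0,0],[0,0,0,0.0015,0,0,0],[0,0,0,0.0015,0,0,0],[0,0,0,0,0,0,0],[0,0,0,0,0,0,0]]'; python3 off.py .495 .222 .177; python3 -m handwheel '[[0,0,0,0.001,0,0,0],[0,0,0,0.001,0,0,0],[0,0,0,0.001,0,0,0],[0,0,0,0,0,0,0],[0,0,0,0,0,0,0]]'; python3 off.py .495 .222 .177;  python3 - <<'E'
from h import *
i,d=ctrl.get_image("side"); cv2.imwrite("pics/side4.png",i); np.save("side4.npy",d)
j,e=ctrl.get_image("top"); cv2.imwrite("pics/top4.png",j)
o=np.hstack([cv2.resize(i[115:190,220:320],(400,400),interpolation=cv2.INTER_CUBIC),cv2.resize(j[150:200,160:210],(400,400),interpolation=cv2.INTER_CUBIC)])
cv2.imwrite("pics/c5.png",o)
P=cloud("top",e); m=(np.hypot(P[...,0]-.5026,P[...,1]-.167)<.07)&(P[...,2]<.095)&(P[...,2]>.05); print("pan z now",np.median(P[m][:,2]).round(4))
P=cloud("top",np.load("top0.npy")); print("before",np.median(P[m][:,2]).round(4))
E
python3 ax.py side4
```

```text
time: 10.22
position: [0.495, 0.2231, 0.1827]
tool_rot: [-3.126, 0.315, -0.001]
ft_force: [0.5, 1.0, 2.7]
grip_width: 0.248
grip_force: 49.9
pos [0.495  0.2231 0.1827] R [[0.98, -0.2, 0.0], [-0.2, -0.98, 0.0], [0.0, -0.0, -1.0]] yaw y 78.49 tool move mm [0.3 1.  5.7] F [0.47 0.95 2.65] t 10.225
time: 10.85
position: [0.495, 0.2231, 0.1797]
tool_rot: [-3.126, 0.315, -0.001]
ft_force: [0.1, -0.3, 3.7]
grip_width: 0.246
grip_force: 49.9
pos [0.495  0.2231 0.1797] R [[0.98, -0.2, 0.0], [-0.2, -0.98, 0.0], [0.0, -0.0, -1.0]] yaw y 78.49 tool move mm [0.2 1.  2.7] F [ 0.12 -0.3   3.66] t 10.85
pan z now 0.0768
before 0.0847
n 115 zlow -0.1053
foot xy [0.4929 0.2233] rel TCP mm [-2.1  0.3] lean deg (up, x,y) [ 0.79 -1.35] res mm 1.19
mid slope px/row [8.130000e-02 2.293826e+02]
vertical slope 0.0827 TCP line u at v [243.18 163.78] meas u 242.7 px/m 339.0
spot side [245.1 165.6] 9 [0.497 0.202 0.086] z 0.0777 cloud mean [0.4992 0.2156 0.0772]
```

View pics/c5.png

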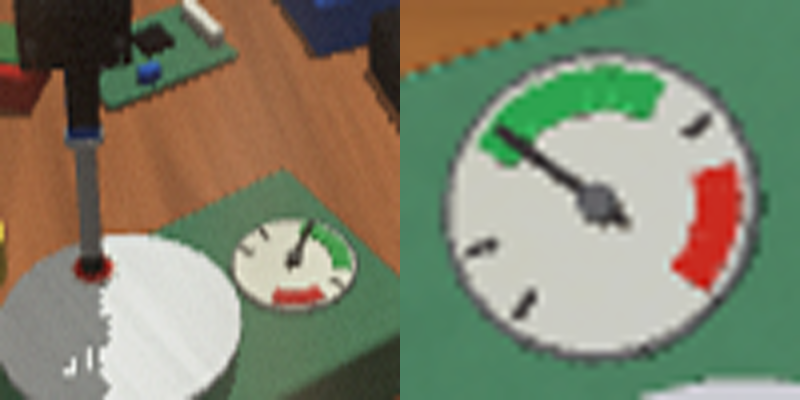

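The needle is just inside the green at the low end, with the pan about 8 mm down. I press 3 mm more towards mid-green.

```bash
python3 -m handwheel '[[0,0,0,0.001,0,0,0],[0,0,0,0.001,0,0,0],[0,0,0,0.001,0,0,0],[0,0,0,0,0,0,0],[0,0,0,0,0,0,0],[0,0,0,0,0,0,0],[0,0,0,0,0,0,0]]'; python3 - <<'E'
from h import *
i,d=ctrl.get_image("side"); cv2.imwrite("pics/side5.png",i)
j,e=ctrl.get_image("top")
o=np.hstack([cv2.resize(i[115:190,220:320],(400,400),interpolation=cv2.INTER_CUBIC),cv2.resize(j[150:200,160:210],(400,400),interpolation=cv2.INTER_CUBIC)])
cv2.imwrite("pics/c6.png",o)
P=cloud("top",e); m=(np.hypot(P[...,0]-.5026,P[...,1]-.167)<.07)&(P[...,2]<.095)&(P[...,2]>.05); print("pan z now",np.median(P[m][:,2]).round(4))
E
```

```text
time: 11.82
position: [0.495, 0.2231, 0.1767]
tool_rot: [-3.126, 0.315, -0.001]
ft_force: [-0.5, -0.3, 5.6]
grip_width: 0.252
grip_force: 49.9
pan z now 0.0738
```

View pics/c6.png

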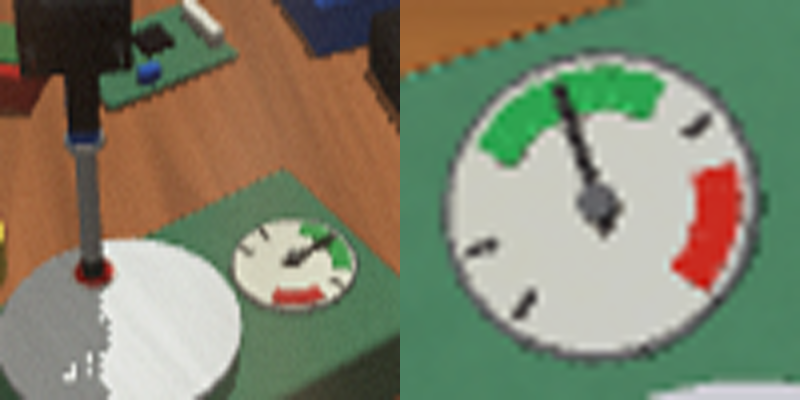

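The needle is in the middle of the green (crop 560,90), and the plunger stands upright on the red spot. I hand the job in.

```bash
python3 -c "
from bench import ctrl
print(ctrl.close_job())"
```

```text
the job is handed in; nothing more can be done
None
```

I handed the job in at about 12 s with the gripper still holding the plunger upright on the red spot and the needle in the middle of the green band. The two cameras differed by about 5 mm on the spot's position, so I aimed between them, and in the side view the foot sat within about 3 mm of the spot's centre.

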